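# Tip the bearing balls into the blue dish

### The job

Pour the three steel bearing balls from the green scoop into the blue dish. Carry the scoop level, bring its lip down over the blue dish to within about 3 cm of the rim before you tip it, so that no ball bounces away, then stand the empty scoop upright on the bench. Leave both dishes where they stand.

Things in the scene. Friction and masses are not known exactly. Their poses are not given: they have to be found in the camera images.
- scoop_grip (a point): Green metal pouring scoop, 113 (x) x 66 (y) x 100 mm tall, about 180 g. This point: centre of its upright black grip tab, 14 mm thick along y (pinch it across this), 40 mm long along x, 55 to 100 mm above the underside; the point is 80 mm above it. A bridge lies under the tab: keep fingertips 56 mm or more above the underside. z is up; the open pouring lip is on the -x side.
- scoop_lip (a point): Middle of the scoop's pouring lip, 64 mm wide, open in front: 54 mm from scoop_grip towards the scoop's -x and 60 mm below it, 20 mm above the underside. Same axes as scoop_grip. A ramp rises at 23 degrees from the level bed to the lip, so the balls roll out once the lip end is tipped down clearly more than 23 degrees; 45 to 50 degrees empties it.
- ball1_center (a point): bright steel bearing ball, 20 mm diameter, 33 g, lying loose in the scoop; this point is its centre
- ball2_center (a point): bright steel bearing ball, 20 mm diameter, 33 g, lying loose in the scoop; this point is its centre
- ball3_center (a point): bright steel bearing ball, 20 mm diameter, 33 g, lying loose in the scoop; this point is its centre
- blue_dish_floor (a point): Round blue dish, empty, outer diameter 120 mm at the rim, 30 mm tall, 3 mm wall, 600 g, standing loose on the bench; this point is the centre of its inner floor, 4 mm above the bench.
- red_dish_floor (a point): Round red dish of the same size with a nut in it, a bystander; this point is the centre of its inner floor, 4 mm above the bench. (Overhead a shelf of the room reaches from x = 0.58 m backwards and from y = 0.28 m to the right, its underside 0.58 m above the bench: keep the wrist clear of it.)

How it is judged:
By the outcome, as a careful person would: the job done as asked, in the order asked, and still so for the second after the job is handed in, with the robot touching nothing.
It also fails if it takes over 58 s, if anything falls off the work surface, if the arm or the gripper's body presses on something with over 40 N, if the wrist force passes 120 N, or if a joint passes its speed limit or range.

### The arm

A 6-joint arm with a two-finger parallel gripper is mounted at the origin on a cart in front of the work surface, level with it; the furniture and walls round the work are solid. World frame = base frame: x ahead of the robot, y to its left, z up, the work surface at z = 0. Lengths are in m, angles in rad, forces in N, time in s.
With the tool pointing down it reaches from about 0.4 to 0.825 m from the base axis. Payload 7 kg.
Tool frame: the origin (TCP) lies midway between the tips of the shut fingers; the grasp point (between the pads) lies 19 mm behind it; z points along the fingers, y is the line along which they close (so a half turn about z gives the same grasp; the last joint's range is limited). The gripper opens to 85 mm and grips with 20 to 120 N. Pads are 22 mm wide; open, the fingers measure 114 mm over their backs; the gripper's body (76 mm by 85 mm) begins 54 mm behind the grasp point. The pads swing forward as they close: fully open they stand 13 mm farther back than shut.
Start: joints at [-1.032, 0.359, 0.012, 0, -1.224, -0.288], TCP at [0.167, -0.654, 0.231] pointing down, gripper open.
Joint ranges: [-3.07, 3.07], [-1.43, 2.12], [-1.02, 1.25], [-3.03, 1.67], [-3.05, -0], [-3.03, 3.03]. Speed limits (rad/s): [2.39, 2.39, 3.01, 3.14, 3.14, 3.14].

### API

Orientations are given as a unit quaternion [w, x, y, z].
In Python, from cell import * gives the robot as it stands.
- The arm moves only by the tool servo_tool, never from a script. Its argument "deltas" is a list of rows, each an object of numbers: "x", "y", "z": the shift along the tool's x, y, z in cm; "roll": the turn about the tool's z in rad; "gripper": the closure in counts, from 0 (fully open) to 255 (shut). In form: [{"x": .., "y": .., "z": .., "roll": .., "gripper": ..}, ...]. A call has 1 to 10 rows; each row shifts and turns the commanded pose from where the row before left it, along the tool's axes as they then stand; what a row does not reach is not made up. A row lasts 1/10 s, in which the tool goes at most 50 mm and 8.59 degrees, less where a joint would pass 70% of its speed; a pose out of reach is approached as far as the arm can. A call with a gripper value outside its range is refused whole. The fingers move at their own pace and stop on an object; the grip force is fixed at half the most. Time passes only in rows, so rows that do not move let the fingers close. It gives the time, the measured TCP pose, the force, the opening and the grip force at its end, in the units of the state.
- observe(): the state, without advancing time (a new reading comes with each control period).
- get_image(name): name is "scene" or "top" or "wrist"; returns a dict with "color" (480x640x3 uint8, blue, green, red), "z_map" (480x640 float32, m along the optical axis (not along the pixel's ray), 0 where there is no reading), "vfov" (degrees; the focal length in pixels is half the picture's height over the tangent of half this angle, whatever the lens; pixels are square), "cx", "cy" (the principal point, pixels), "D" ([k1, k2, p1, p2, k3] as OpenCV has them; the pictures are not rectified), "view" (4x4, takes a point from world to camera coordinates). Camera axes: x right, y down, z forward; pixel columns grow to the right and rows downward; lengths in m; the calibration is good to about 2 mm. A picture is of the moment at which its call begins.
- close_job(): hands the job in; it is judged then, once.
Trained networks look in a picture, given as the dict that the camera call returned (one of the last four; its "shot" number tells which), for a name from the list of things; names that differ only in an ending like _2 or _b are one class to them, and where a whole thing is asked for, a point or a joint stands for the part that bears it (a point fixed in the world has none). Each returns a list of dicts, best first, with "score" (0 to 1); they miss things now and then, are a little off and sometimes report something else, mostly with a low value. They report only what shows in the picture. A call takes as long as a camera call.
- boxes_of(query, picture): "centre" ([row, column] in pixels, amid what is visible of it).
- outline_of(query, picture): "mask" (480x640 bool, what is visible of it) and "centre" ([row, column] in pixels, amid what is visible of it).
- landmark_of(query, picture): "centre" ([row, column] in pixels: a listed point, or the origin of a listed thing).
The state is a dict: "t": time; "joints": joint angles; "dq": joint speeds; "joint_torque": joint torques, N m; "tool_pos": TCP position; "orientation": TCP orientation; "ft_force": force on the tool from outside, world axes, zero at the start; "ft_torque": the same for the moment, N m; "grip_width": finger opening in m; "gripper_force": force on a finger pad.
Only numpy, scipy, OpenCV 4.12 (cv2) and the standard library are available. Lean on these libraries where they do the work, as an engineer would, in place of code of your own. Each camera call takes 0.05 s, during which the arm holds its last target. There are 200 camera calls.

## Working session

There is one attempt and no reset: what is moved stays moved. The work goes in short steps, Python scripts to look and compute and a tool call to move; the robot and the scene stay as the last step left them, time stands still between calls to the robot, and variables do not carry over. Pictures are saved under pics/ and viewed, at most 10 in all, crops included, and the job is handed in when it is done.

Besides the shell and the picture viewer there is one more tool, called after "Request:" in YAML: its name, and indented under it one key for each argument. servo_tool: Moves the arm, as the interface text tells. Its arguments: {"type":"object","properties":{"deltas":{"type":"array"}},"required":["deltas"]}

```bash
mkdir -p pics
cat > h.py <<'E'
from cell import *
import numpy as np, cv2
from scipy.spatial.transform import Rotation as R
def K(p):
    f=240/np.tan(np.radians(p['vfov'])/2); return np.array([[f,0,p['cx']],[0,f,p['cy']],[0,0,1.]])
def ray(p,rc):
    n=cv2.undistortPoints(np.array([[[rc[1],rc[0]]]],float),K(p),np.array(p['D'],float))[0,0]
    V=np.array(p['view']); d=V[:3,:3].T@np.array([n[0],n[1],1]); c=-V[:3,:3].T@V[:3,3]; return c,d
def atz(p,rc,z):
    c,d=ray(p,rc); return c+d*(z-c[2])/d[2]
def depth(p,rc):
    c,d=ray(p,rc); r,k=int(round(rc[0])),int(round(rc[1])); w=p['z_map'][max(r-1,0):r+2,max(k-1,0):k+2]; w=w[w>0]
    return c+d*np.median(w) if len(w) else None
def proj(p,X):
    V=np.array(p['view']); r=cv2.Rodrigues(V[:3,:3])[0]
    return cv2.projectPoints(np.array(X,float).reshape(-1,3),r,V[:3,3],K(p),np.array(p['D'],float))[0].reshape(-1,2)
Z=dict(scoop_grip=.08,scoop_lip=.02,ball1_center=None,blue_dish_floor=.004,red_dish_floor=.004)
def st():
    s=observe(); print({k:np.round(s[k],4).tolist() for k in('t','joints','tool_pos','orientation','ft_force','grip_width','gripper_force')}); return s
E
python3 - <<'E'
from h import *
np.set_printoptions(precision=4,suppress=True)
s=st(); print(R.from_quat(np.roll(s['orientation'],-1)).as_matrix())
for cam in('top','scene'):
    p=get_image(cam); cv2.imwrite(f'pics/{cam}1.png',p['color']); print(cam,-np.array(p['view'])[:3,:3].T@np.array(p['view'])[:3,3])
    for n,z in Z.items():
        for l in landmark_of(n,p)[:3]:
            print(n,np.round(l['centre'],1),round(l['score'],2),atz(p,l['centre'],z) if z else '',depth(p,l['centre']))
E
```

```text
{'t': 0.0, 'joints': [-1.0319, 0.3593, 0.0111, -0.0003, -1.2241, -0.2881], 'tool_pos': [0.1674, -0.6534, 0.2304], 'orientation': [-0.0002, -0.125, 0.9922, 0.0008], 'ft_force': [0.28, -0.1355, -1.1968], 'grip_width': 0.0853, 'gripper_force': 0.0}
[[-0.9687 -0.248  -0.0005]
 [-0.248   0.9687  0.0015]
 [ 0.0001  0.0016 -1.    ]]
top [0.3592 0.134  0.9278]
scoop_grip [264.8 338.5] 0.94 [0.4404 0.0877 0.08  ] [0.4384 0.0888 0.1006]
scoop_lip [294.6 328.6] 0.64 [0.389  0.1024 0.02  ] [0.3896 0.1018 0.0006]
blue_dish_floor [266.5 206.7] 0.63 [0.4389 0.3391 0.004 ] [0.4389 0.3391 0.0041]
red_dish_floor [270.  433.1] 0.68 [ 0.4415 -0.1014  0.004 ] [ 0.4414 -0.1013  0.0042]
scene [-0.1245  0.7412  0.7214]
scoop_grip [243.  340.9] 0.65 [0.4481 0.0886 0.08  ] [0.4419 0.0957 0.0869]
scoop_grip [267.7 336.3] 0.39 [0.4059 0.1484 0.08  ] [0.4613 0.0865 0.0131]
scoop_lip [281.6 353.4] 0.95 [0.4047 0.1021 0.02  ] [0.4063 0.1002 0.0179]
ball1_center [266.6 337.3] 0.45  [0.4588 0.0864 0.0171]
blue_dish_floor [347.  242.7] 0.94 [0.4433 0.3409 0.004 ] [0.4442 0.3402 0.0028]
red_dish_floor [235.2 406.1] 0.82 [ 0.4325 -0.1011  0.004 ] [ 0.424  -0.0882  0.015 ]
```

View pics/top1.png

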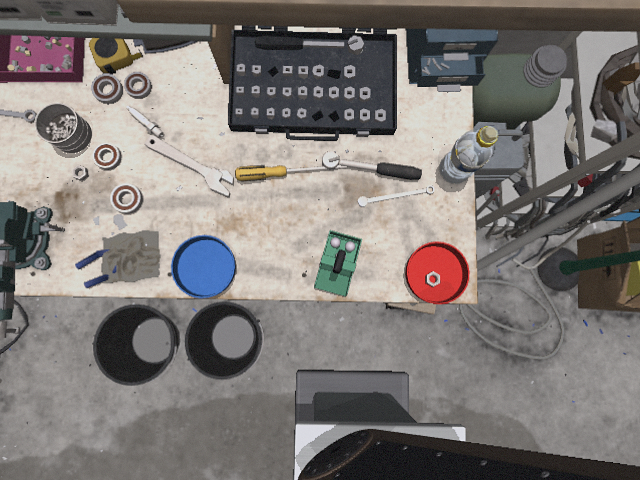

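View pics/scene1.png

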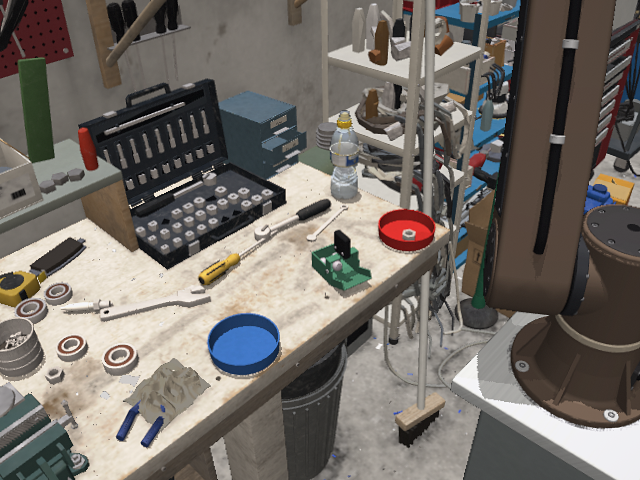

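The top view shows the scoop at about (264,338) with its lip towards the robot and the balls at the rear, the blue dish at (266,205) and the red dish with the nut at (272,436). The scene view agrees with this. Next I'll refine the scoop's yaw and grip centre from the depth map.

Run:
```python
from h import *
np.set_printoptions(precision=4,suppress=True)
p=get_image('top')
rr,cc=np.mgrid[225:305,305:370]; pts=np.array([depth(p,(r,c)) if p['z_map'][r,c]>0 else [0,0,-1] for r,c in zip(rr.ravel(),cc.ravel())])
for lo,hi in((.088,.11),(.012,.11)):
    q=pts[(pts[:,2]>lo)&(pts[:,2]<hi)][:,:2]; b=cv2.minAreaRect((q*1000).astype(np.float32)); print(lo,len(q),q.mean(0),b)
# blue rim
rr,cc=np.mgrid[225:310,160:250]; pts=np.array([depth(p,(r,c)) for r,c in zip(rr.ravel(),cc.ravel())]); q=pts[(pts[:,2]>.025)&(pts[:,2]<.04)]
print('rim',cv2.minEnclosingCircle((q[:,:2]*1000).astype(np.float32)),len(q))
```

```text
0.088 179 [0.4465 0.0876] ((446.9080810546875, 87.36024475097656), (13.865132331848145, 39.42753601074219), 75.57775115966797)
0.012 1214 [0.4445 0.0867] ((450.2737121582031, 87.00919342041016), (65.96281433105469, 113.41510772705078), 75.44275665283203)
rim ((438.73065185546875, 341.21563720703125), 59.83663558959961) 410
```

Request:
servo_tool:
  deltas:
    - {"x":-4,"y":2,"z":-0.5,"gripper":0}
    - {"x":-4,"y":2,"z":-0.5,"gripper":0}
    - {"x":-4,"y":2,"z":0,"gripper":0}
    - {"x":-4,"y":2,"z":0,"gripper":0}
    - {"x":-4,"y":2,"z":0,"gripper":0}

```text
schema error: expected keys x, y, z, roll, gripper
```

Request:
servo_tool:
  deltas:
    - {"x":-3.2,"y":2.3,"z":-0.3,"roll":0,"gripper":0}
    - {"x":-3.2,"y":2.3,"z":-0.3,"roll":0,"gripper":0}
    - {"x":-3.2,"y":2.3,"z":-0.3,"roll":0,"gripper":0}
    - {"x":-3.2,"y":2.3,"z":-0.3,"roll":0,"gripper":0}
    - {"x":-3.2,"y":2.3,"z":-0.3,"roll":0,"gripper":0}
    - {"x":-3.2,"y":2.3,"z":-0.3,"roll":0,"gripper":0}
    - {"x":-3.2,"y":2.3,"z":0,"roll":0,"gripper":0}
    - {"x":-3.2,"y":2.3,"z":0,"roll":0,"gripper":0}
    - {"x":-3.2,"y":2.3,"z":0,"roll":0,"gripper":0}
    - {"x":-3.2,"y":2.3,"z":0,"roll":0,"gripper":0}

```text
t: 1.65
tool_pos: [0.4213, -0.3503, 0.2497]
orientation: [0.0, -0.125, 0.992, -0.0]
ft_force: [0.9, -0.8, -0.0]
grip_width: 0.0854
gripper_force: 0.0
```

Request:
servo_tool:
  deltas:
    - {"x":-1.34,"y":4.17,"z":0,"roll":0,"gripper":0}
    - {"x":-1.34,"y":4.17,"z":0,"roll":0,"gripper":0}
    - {"x":-1.34,"y":4.17,"z":0,"roll":0,"gripper":0}
    - {"x":-1.34,"y":4.17,"z":0,"roll":0,"gripper":0}
    - {"x":-1.34,"y":4.17,"z":0,"roll":0,"gripper":0}
    - {"x":-1.34,"y":4.17,"z":0,"roll":0,"gripper":0}
    - {"x":-1.34,"y":4.17,"z":0,"roll":0,"gripper":0}
    - {"x":-1.34,"y":4.17,"z":0,"roll":0,"gripper":0}
    - {"x":-1.34,"y":4.17,"z":0,"roll":0,"gripper":0}
    - {"x":-1.34,"y":4.17,"z":0,"roll":0,"gripper":0}

```text
t: 2.65
tool_pos: [0.4465, 0.0874, 0.2499]
orientation: [0.001, -0.125, 0.992, 0.0]
ft_force: [1.2, 0.2, 0.3]
grip_width: 0.0853
gripper_force: 0.0
```

Run:
```python
from h import *
st()
```

```text
{'t': 2.65, 'joints': [0.6287, -0.0274, -0.4191, 0.0001, -1.1776, -1.9483], 'tool_pos': [0.4465, 0.0874, 0.2499], 'orientation': [0.0006, -0.1253, 0.9921, 0.0003], 'ft_force': [1.2194, 0.2231, 0.3487], 'grip_width': 0.0853, 'gripper_force': 0.0}
```

The interface can't pitch the tool, so I'll test with the empty gripper what happens at the inner limit of reach, where "approached as far as the arm can" may tilt the tool.

Request:
servo_tool:
  deltas:
    - {"x":4,"y":0,"z":0,"roll":0,"gripper":0}
    - {"x":4,"y":0,"z":0,"roll":0,"gripper":0}
    - {"x":4,"y":0,"z":0,"roll":0,"gripper":0}

```text
t: 2.95
tool_pos: [0.3293, 0.0556, 0.2488]
orientation: [-0.001, -0.125, 0.992, -0.0]
ft_force: [-0.4, 0.4, 1.5]
grip_width: 0.0853
gripper_force: 0.0
```

Run:
```python
from h import *
st()
```

```text
{'t': 2.95, 'joints': [0.7788, -0.2737, -0.6167, -0.0, -1.2293, -2.0986], 'tool_pos': [0.3293, 0.0556, 0.2488], 'orientation': [-0.0006, -0.1252, 0.9921, -0.0004], 'ft_force': [-0.4357, 0.3545, 1.5195], 'grip_width': 0.0853, 'gripper_force': 0.0}
```

Request:
servo_tool:
  deltas:
    - {"x":3,"y":0,"z":0,"roll":0,"gripper":0}
    - {"x":3,"y":0,"z":0,"roll":0,"gripper":0}

```text
t: 3.15
tool_pos: [0.2713, 0.0402, 0.2492]
orientation: [0.0, -0.125, 0.992, 0.0]
ft_force: [-0.1, 1.3, 0.4]
grip_width: 0.0852
gripper_force: 0.0
```

Run:
```python
from h import *
st()
```

```text
{'t': 3.15, 'joints': [0.9214, -0.4307, -0.6991, 0.0, -1.3018, -2.2422], 'tool_pos': [0.2713, 0.0402, 0.2492], 'orientation': [0.0002, -0.1247, 0.9922, 0.0002], 'ft_force': [-0.0847, 1.3317, 0.448], 'grip_width': 0.0852, 'gripper_force': 0.0}
```

Request:
servo_tool:
  deltas:
    - {"x":-3.39,"y":0.18,"z":0,"roll":0,"gripper":0}
    - {"x":-3.39,"y":0.18,"z":0,"roll":0,"gripper":0}
    - {"x":-3.39,"y":0.18,"z":0,"roll":0,"gripper":0}
    - {"x":-3.39,"y":0.18,"z":0,"roll":0,"gripper":0}
    - {"x":-3.39,"y":0.18,"z":0,"roll":0,"gripper":0}
    - {"x":0,"y":0,"z":1.5,"roll":0.126,"gripper":0}
    - {"x":0,"y":0,"z":2.5,"roll":0.126,"gripper":0}
    - {"x":0,"y":0,"z":2.5,"roll":0.126,"gripper":0}
    - {"x":0,"y":0,"z":2.5,"roll":0.126,"gripper":0}
    - {"x":0,"y":0,"z":1.5,"roll":0,"gripper":0}

```text
t: 4.15
tool_pos: [0.4336, 0.0912, 0.1427]
orientation: [-0.001, 0.129, 0.992, -0.0]
ft_force: [0.3, 0.6, 0.8]
grip_width: 0.0856
gripper_force: 0.0
```

Run:
```python
from h import *
np.set_printoptions(precision=4,suppress=True)
s=st(); print(R.from_quat(np.roll(s['orientation'],-1)).as_matrix())
p=get_image('wrist'); cv2.imwrite('pics/w1.png',p['color'])
for n in('scoop_grip','scoop_lip'):
    for l in landmark_of(n,p)[:2]: print(n,l['centre'],l['score'],atz(p,l['centre'],Z[n]))
```

```text
{'t': 4.15, 'joints': [0.6547, 0.0552, -0.6025, -0.0004, -0.9146, -2.4832], 'tool_pos': [0.4336, 0.0912, 0.1427], 'orientation': [-0.0006, 0.1286, 0.9917, -0.0004], 'ft_force': [0.3314, 0.6308, 0.8047], 'grip_width': 0.0856, 'gripper_force': 0.0}
[[-0.9669  0.2551 -0.0014]
 [ 0.2551  0.9669 -0.0007]
 [ 0.0012 -0.001  -1.    ]]
scoop_grip [278.8, 314.3] 0.71 [0.4473 0.0856 0.08  ]
scoop_lip [170.5, 319.1] 0.56 [0.392  0.1032 0.02  ]
```

View pics/w1.png

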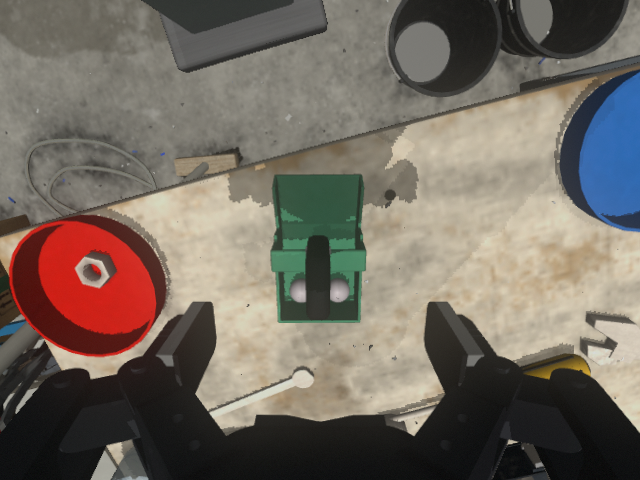

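The wrist view shows the tab at column 317, square to the fingers. Two balls show beside it at (290,300) and (290,340), so the third is under the tab. Descending and closing.

Request:
servo_tool:
  deltas:
    - {"x":0,"y":0,"z":3,"roll":0,"gripper":0}
    - {"x":0,"y":0,"z":2.9,"roll":0,"gripper":0}
    - {"x":0,"y":0,"z":0,"roll":0,"gripper":255}
    - {"x":0,"y":0,"z":0,"roll":0,"gripper":255}
    - {"x":0,"y":0,"z":0,"roll":0,"gripper":255}
    - {"x":0,"y":0,"z":0,"roll":0,"gripper":255}
    - {"x":0,"y":0,"z":0,"roll":0,"gripper":255}
    - {"x":0,"y":0,"z":0,"roll":0,"gripper":255}
    - {"x":0,"y":0,"z":0,"roll":0,"gripper":255}
    - {"x":0,"y":0,"z":0,"roll":0,"gripper":255}

```text
t: 5.3
tool_pos: [0.4346, 0.0913, 0.0864]
orientation: [0.0, 0.126, 0.992, -0.0]
ft_force: [-1.4, -3.3, 7.4]
grip_width: 0.0123
gripper_force: 58.9
```

Request:
servo_tool:
  deltas:
    - {"x":0,"y":0,"z":-0.5,"roll":0,"gripper":255}
    - {"x":0,"y":0,"z":-1,"roll":0,"gripper":255}
    - {"x":0,"y":0,"z":-1.5,"roll":0,"gripper":255}
    - {"x":0,"y":0,"z":-1.5,"roll":0,"gripper":255}
    - {"x":0,"y":0,"z":-1.5,"roll":0,"gripper":255}
    - {"x":0,"y":0,"z":-1.5,"roll":0,"gripper":255}
    - {"x":0,"y":0,"z":-1,"roll":0,"gripper":255}
    - {"x":0,"y":0,"z":-0.5,"roll":0,"gripper":255}

```text
t: 6.1
tool_pos: [0.4345, 0.0919, 0.1765]
orientation: [0.001, 0.126, 0.992, 0.001]
ft_force: [0.7, 0.6, -2.6]
grip_width: 0.0123
gripper_force: 58.6
```

Run:
```python
from h import *
st()
p=get_image('scene'); cv2.imwrite('pics/s2.png',cv2.resize(p['color'][150:390,180:500],None,fx=2.4,fy=2.4))
```

```text
{'t': 6.1, 'joints': [0.6549, 0.0165, -0.5543, -0.0001, -0.9983, -2.4788], 'tool_pos': [0.4345, 0.0919, 0.1765], 'orientation': [0.0006, 0.1262, 0.992, 0.0006], 'ft_force': [0.7036, 0.559, -2.5849], 'grip_width': 0.0123, 'gripper_force': 58.6136}
```

View pics/s2.png

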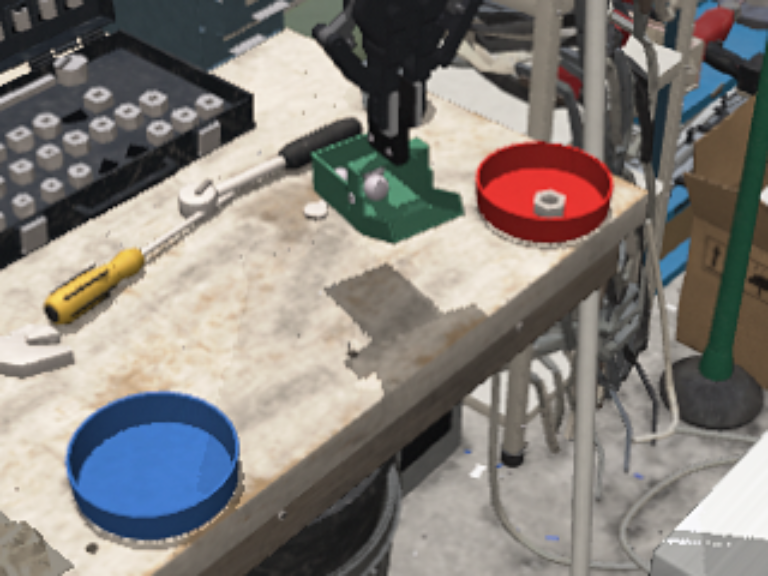

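The crop shows the scoop level with the balls at its rear, and its underside rises to the lip. The interface can't tilt the tool. So I'll rest the scoop's rear underside on the dish's far rim, lip 2 cm above the rim, and pivot the scoop in the pinch.

Request:
servo_tool:
  deltas:
    - {"x":0.1,"y":1,"z":0,"roll":0,"gripper":255}
    - {"x":0.2,"y":2,"z":0,"roll":0,"gripper":255}
    - {"x":0.3,"y":3,"z":0,"roll":0,"gripper":255}
    - {"x":0.3,"y":3.3,"z":0,"roll":0,"gripper":255}
    - {"x":0.31,"y":3.3,"z":0,"roll":0,"gripper":255}
    - {"x":0.31,"y":3.3,"z":0,"roll":0,"gripper":255}
    - {"x":0.3,"y":3.3,"z":0,"roll":0,"gripper":255}
    - {"x":0.3,"y":3,"z":0,"roll":0,"gripper":255}
    - {"x":0.2,"y":2,"z":0,"roll":0,"gripper":255}
    - {"x":0.1,"y":1,"z":0,"roll":0,"gripper":255}

```text
t: 7.15
tool_pos: [0.4738, 0.3433, 0.1741]
orientation: [-0.0, 0.126, 0.992, -0.001]
ft_force: [-0.3, 0.2, -3.7]
grip_width: 0.0123
gripper_force: 58.7
```

Request:
servo_tool:
  deltas:
    - {"x":0,"y":0,"z":0.5,"roll":-0.05,"gripper":255}
    - {"x":0,"y":0,"z":1,"roll":-0.07,"gripper":255}
    - {"x":0,"y":0,"z":1,"roll":-0.07,"gripper":255}
    - {"x":0,"y":0,"z":0.7,"roll":-0.065,"gripper":255}
    - {"x":0,"y":0,"z":0.5,"roll":0,"gripper":255}
    - {"x":0,"y":0,"z":0.3,"roll":0,"gripper":255}
    - {"x":0,"y":0,"z":0,"roll":0,"gripper":255}

```text
t: 7.85
tool_pos: [0.4739, 0.3413, 0.1349]
orientation: [-0.0, -0.0, 1.0, -0.0]
ft_force: [0.0, 0.6, -3.0]
grip_width: 0.0122
gripper_force: 58.7
```

Run:
```python
from h import *
np.set_printoptions(precision=4,suppress=True)
s=st(); print(R.from_quat(np.roll(s['orientation'],-1)).as_matrix()[:2,:2])
p=get_image('scene'); cv2.imwrite('pics/s3.png',cv2.resize(p['color'][200:440,130:450],None,fx=2.4,fy=2.4))
for n in('scoop_grip','scoop_lip','ball1_center','blue_dish_floor'):
    for l in landmark_of(n,p)[:3]: print(n,np.round(l['centre']),round(l['score'],2),depth(p,l['centre']))
```

```text
{'t': 7.85, 'joints': [0.9588, 0.2913, -0.3219, -0.0001, -0.9584, -2.5295], 'tool_pos': [0.4739, 0.3413, 0.1349], 'orientation': [-0.0003, -0.0, 1.0, -0.0003], 'ft_force': [0.0435, 0.6003, -3.0127], 'grip_width': 0.0122, 'gripper_force': 58.7207}
[[-1. -0.]
 [-0.  1.]]
scoop_grip [279. 217.] 0.56 [0.4684 0.3543 0.1474]
scoop_lip [320. 242.] 0.89 [0.4375 0.3387 0.0685]
blue_dish_floor [346. 244.] 0.8 [0.4438 0.3367 0.0019]
```

View pics/s3.png

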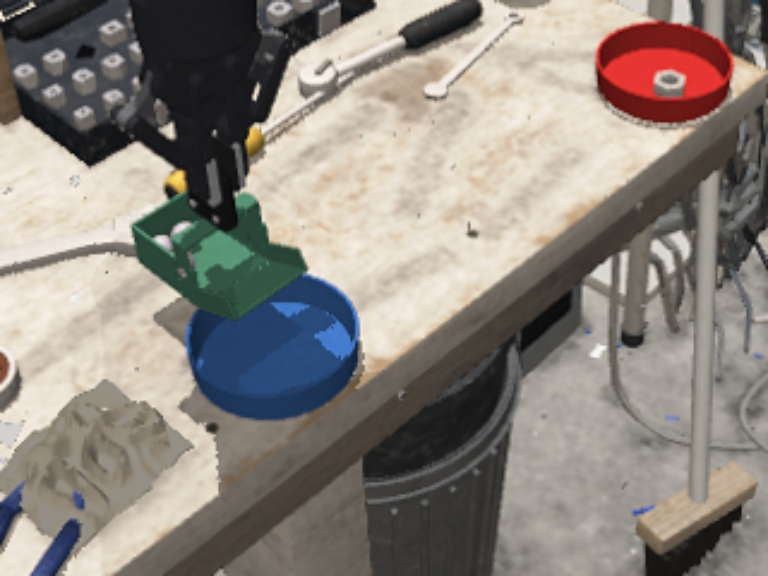

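The lip is over the dish, about 38 mm above the rim, and the scoop is level with its balls at the rear. Lowering onto the far rim.

Request:
servo_tool:
  deltas:
    - {"x":0,"y":0,"z":0.6,"roll":0,"gripper":255}
    - {"x":0,"y":0,"z":0.6,"roll":0,"gripper":255}
    - {"x":0,"y":0,"z":0.4,"roll":0,"gripper":255}
    - {"x":0,"y":0,"z":0.3,"roll":0,"gripper":255}
    - {"x":0,"y":0,"z":0.1,"roll":0,"gripper":255}
    - {"x":0,"y":0,"z":0,"roll":0,"gripper":255}

```text
t: 8.7
tool_pos: [0.4744, 0.3415, 0.1166]
orientation: [0.0, -0.001, 1.0, -0.0]
ft_force: [-3.4, -3.4, 7.3]
grip_width: 0.0118
gripper_force: 60.2
```

Request:
servo_tool:
  deltas:
    - {"x":0.3,"y":0,"z":0.15,"roll":0,"gripper":255}
    - {"x":0.4,"y":0,"z":0.15,"roll":0,"gripper":255}
    - {"x":0.4,"y":0,"z":0.15,"roll":0,"gripper":255}
    - {"x":0.4,"y":0,"z":0.15,"roll":0,"gripper":255}

```text
t: 9.1
tool_pos: [0.4618, 0.342, 0.1132]
orientation: [0.003, -0.002, 1.0, 0.001]
ft_force: [0.8, -7.3, 20.0]
grip_width: 0.0124
gripper_force: 62.0
```

```bash
cat > chk.py <<'E'
from h import *
import sys
np.set_printoptions(precision=4,suppress=True)
st()
p=get_image('scene'); cv2.imwrite(sys.argv[1],cv2.resize(p['color'][200:440,130:450],None,fx=2.4,fy=2.4))
for n in('scoop_grip','scoop_lip','blue_dish_floor'):
    for l in landmark_of(n,p)[:1]: print(n,np.round(l['centre']),round(l['score'],2),depth(p,l['centre']))
p=get_image('top')
z0=160,225
rr,cc=np.mgrid[225:310,160:250]; pts=np.array([depth(p,(r,c)) for r,c in zip(rr.ravel(),cc.ravel()) if p['z_map'][r,c]>0]); px=p['color'][rr.ravel(),cc.ravel()][[p['z_map'][r,c]>0 for r,c in zip(rr.ravel(),cc.ravel())]].astype(int)
q=pts[(pts[:,2]>.02)&(pts[:,2]<.04)&(px[:,0]>px[:,1]+40)]
print('rim',cv2.minEnclosingCircle((q[:,:2]*1000).astype(np.float32)),len(q))
E
python3 chk.py pics/s4.png
```

```text
{'t': 9.1, 'joints': [0.9805, 0.2967, -0.3747, 0.0051, -0.8949, -2.5512], 'tool_pos': [0.4618, 0.342, 0.1132], 'orientation': [0.0029, -0.0017, 1.0, 0.0007], 'ft_force': [0.8089, -7.2626, 19.9919], 'grip_width': 0.0124, 'gripper_force': 61.9766}
scoop_grip [292. 220.] 0.97 [0.456  0.3594 0.1314]
scoop_lip [331. 243.] 0.58 [0.4399 0.338  0.0421]
blue_dish_floor [347. 244.] 0.94 [0.4421 0.3396 0.0031]
rim ((437.6612548828125, 340.6656799316406), 58.972469329833984) 158
```

View pics/s4.png

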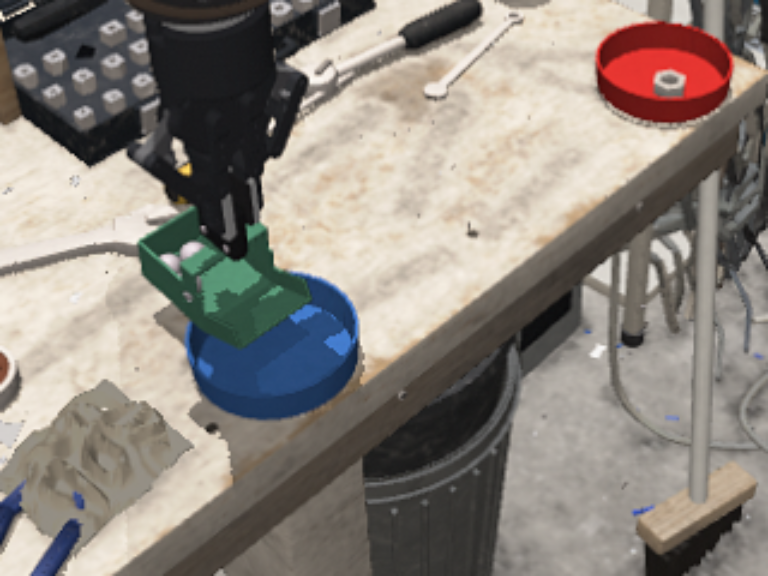

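It's working: the lip is down to about z=42 mm at x=0.440 while the gripper moved forward, so the tilt is about 8°. The dish hasn't moved. Continuing the arc.

Request:
servo_tool:
  deltas:
    - {"x":0.35,"y":0,"z":0.18,"roll":0,"gripper":255}
    - {"x":0.35,"y":0,"z":0.18,"roll":0,"gripper":255}
    - {"x":0.35,"y":0,"z":0.18,"roll":0,"gripper":255}
    - {"x":0.35,"y":0,"z":0.2,"roll":0,"gripper":255}
    - {"x":0.35,"y":0,"z":0.22,"roll":0,"gripper":255}

```text
t: 9.85
tool_pos: [0.4433, 0.3424, 0.1042]
orientation: [0.002, -0.002, 1.0, 0.001]
ft_force: [-8.9, -7.8, 33.6]
grip_width: 0.0126
gripper_force: 66.4
```

```bash
python3 chk.py pics/s5.png
```

```text
{'t': 9.85, 'joints': [1.0091, 0.2856, -0.4155, 0.0036, -0.8653, -2.5787], 'tool_pos': [0.4433, 0.3424, 0.1042], 'orientation': [0.0024, -0.0018, 1.0, 0.0011], 'ft_force': [-8.8741, -7.8084, 33.5885], 'grip_width': 0.0126, 'gripper_force': 66.4384}
scoop_grip [296. 230.] 0.77 [0.4369 0.3564 0.131 ]
scoop_lip [338. 244.] 0.72 [0.4352 0.3419 0.031 ]
blue_dish_floor [347. 246.] 0.81 [0.4385 0.3379 0.0047]
rim ((438.98138427734375, 341.1730041503906), 59.144771575927734) 145
```

Request:
servo_tool:
  deltas:
    - {"x":0.3,"y":0,"z":0.23,"roll":0,"gripper":255}
    - {"x":0.3,"y":0,"z":0.23,"roll":0,"gripper":255}
    - {"x":0.32,"y":0,"z":0.25,"roll":0,"gripper":255}
    - {"x":0.32,"y":0,"z":0.28,"roll":0,"gripper":255}
    - {"x":0.32,"y":0,"z":0.3,"roll":0,"gripper":255}
    - {"x":0,"y":0,"z":0,"roll":0,"gripper":255}

```text
t: 10.7
tool_pos: [0.4259, 0.3422, 0.0895]
orientation: [0.001, -0.002, 1.0, 0.001]
ft_force: [-10.9, -3.0, 23.5]
grip_width: 0.0123
gripper_force: 70.9
```

```bash
python3 chk.py pics/s6.png
```

```text
{'t': 10.7, 'joints': [1.036, 0.2848, -0.4579, 0.0011, -0.826, -2.6044], 'tool_pos': [0.4259, 0.3422, 0.0895], 'orientation': [0.0009, -0.0016, 1.0, 0.0007], 'ft_force': [-10.9127, -3.0177, 23.5376], 'grip_width': 0.0123, 'gripper_force': 70.9252}
scoop_grip [302. 233.] 0.61 [0.4198 0.3644 0.135 ]
scoop_lip [343. 244.] 0.83 [0.4361 0.3414 0.0184]
blue_dish_floor [345. 245.] 0.72 [0.4375 0.34   0.012 ]
rim ((437.93218994140625, 331.35125732421875), 57.076168060302734) 85
```

View pics/s6.png

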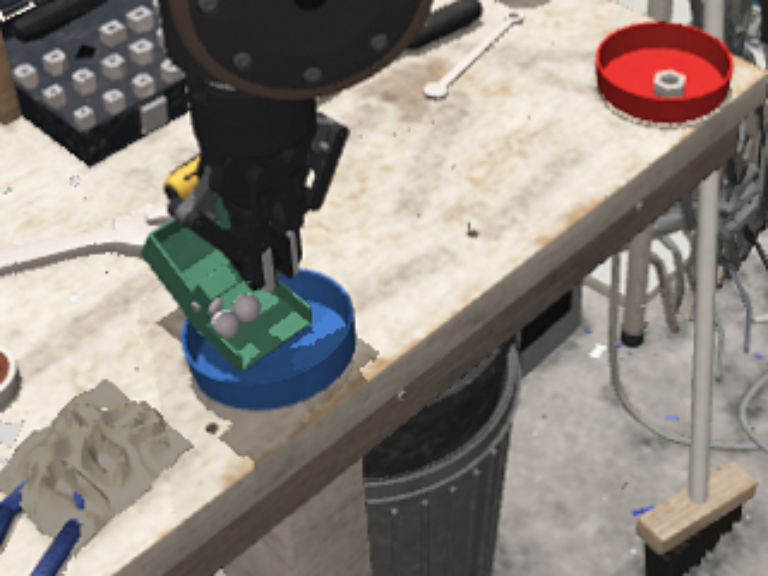

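The scoop is at about 36° and the balls have rolled to the ramp foot, (225,320) and (245,305). The dish has crept about 3 mm at most. I'll hold while they roll.

Request:
servo_tool:
  deltas:
    - {"x":0.15,"y":0,"z":0.15,"roll":0,"gripper":255}
    - {"x":0,"y":0,"z":0,"roll":0,"gripper":255}
    - {"x":0,"y":0,"z":0,"roll":0,"gripper":255}
    - {"x":0,"y":0,"z":0,"roll":0,"gripper":255}
    - {"x":0,"y":0,"z":0,"roll":0,"gripper":255}

```text
t: 11.45
tool_pos: [0.4245, 0.3421, 0.0882]
orientation: [0.001, -0.001, 1.0, 0.001]
ft_force: [-12.7, -4.0, 24.1]
grip_width: 0.0122
gripper_force: 71.8
```

```bash
python3 chk.py pics/s7.png
```

```text
{'t': 11.45, 'joints': [1.0383, 0.285, -0.4615, 0.0009, -0.8225, -2.6067], 'tool_pos': [0.4245, 0.3421, 0.0882], 'orientation': [0.0007, -0.0015, 1.0, 0.0006], 'ft_force': [-12.7302, -4.0209, 24.091], 'grip_width': 0.0122, 'gripper_force': 71.7653}
scoop_grip [304. 232.] 0.86 [0.4141 0.3695 0.1379]
scoop_lip [346. 243.] 0.75 [0.4279 0.3505 0.026 ]
blue_dish_floor [346. 246.] 0.8 [0.422  0.3481 0.0284]
rim ((437.9607238769531, 334.22772216796875), 57.6953125) 97
```

View pics/s7.png

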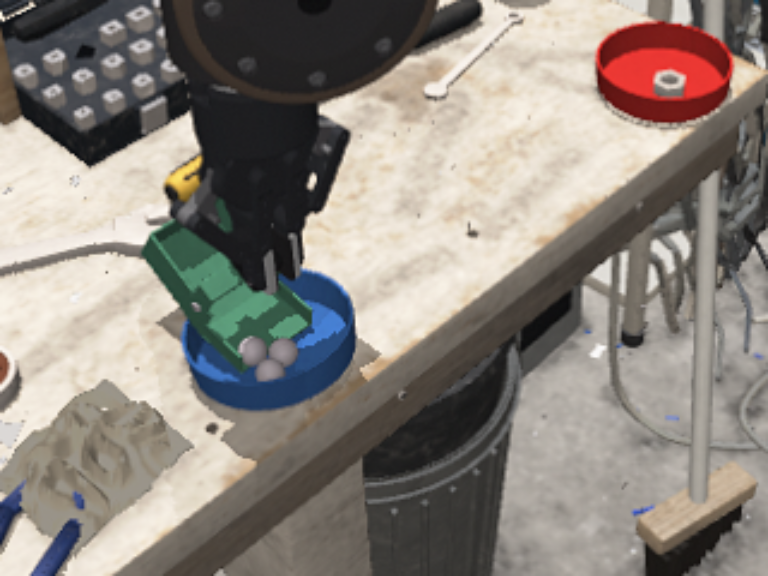

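All three balls, (253,350), (283,352) and (270,370), are at or past the lip in the dish. Waiting briefly, then lifting slowly straight up.

Request:
servo_tool:
  deltas:
    - {"x":0,"y":0,"z":0,"roll":0,"gripper":255}
    - {"x":0,"y":0,"z":0,"roll":0,"gripper":255}
    - {"x":0,"y":0,"z":0,"roll":0,"gripper":255}
    - {"x":0,"y":0,"z":-0.3,"roll":0,"gripper":255}
    - {"x":0,"y":0,"z":-0.4,"roll":0,"gripper":255}
    - {"x":0,"y":0,"z":-0.5,"roll":0,"gripper":255}
    - {"x":0,"y":0,"z":-0.6,"roll":0,"gripper":255}
    - {"x":0,"y":0,"z":-0.6,"roll":0,"gripper":255}
    - {"x":0,"y":0,"z":-0.6,"roll":0,"gripper":255}
    - {"x":0,"y":0,"z":0,"roll":0,"gripper":255}

```text
t: 12.7
tool_pos: [0.4249, 0.3422, 0.1163]
orientation: [0.001, -0.001, 1.0, 0.001]
ft_force: [-0.3, 0.5, -2.1]
grip_width: 0.0122
gripper_force: 67.7
```

```bash
python3 chk.py pics/s8.png
```

```text
{'t': 12.7, 'joints': [1.0374, 0.2517, -0.4294, 0.0003, -0.8881, -2.6065], 'tool_pos': [0.4249, 0.3422, 0.1163], 'orientation': [0.0005, -0.001, 1.0, 0.0007], 'ft_force': [-0.3254, 0.4571, -2.1174], 'grip_width': 0.0122, 'gripper_force': 67.6944}
scoop_lip [334. 245.] 0.71 [0.4633 0.3188 0.0046]
blue_dish_floor [349. 242.] 0.93 [0.4407 0.3439 0.0029]
rim ((437.78875732421875, 340.30755615234375), 58.920352935791016) 141
```

View pics/s8.png

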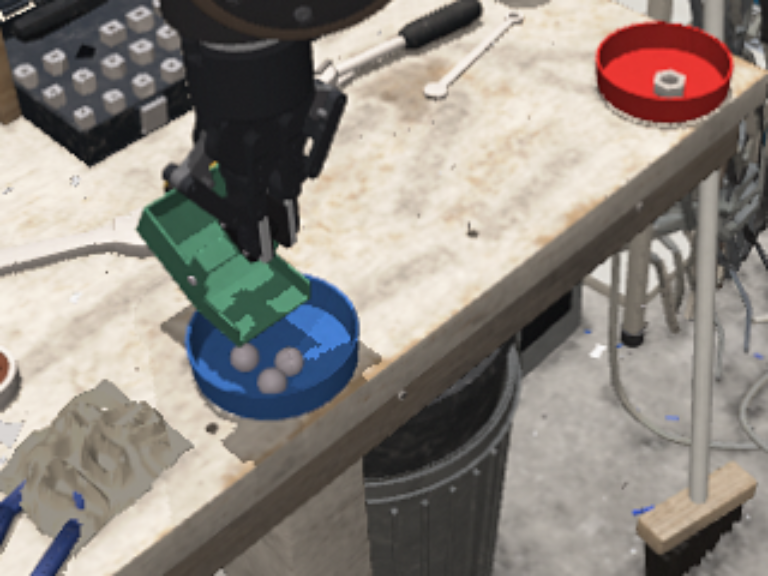

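The scoop is empty, and all three balls, (245,357), (288,361) and (271,381), lie in the blue dish, which is where it was (rim centre 438,340 mm). Carrying the scoop up and back to a free spot.

Request:
servo_tool:
  deltas:
    - {"x":0,"y":0,"z":-2,"roll":0,"gripper":255}
    - {"x":0,"y":0,"z":-3,"roll":0,"gripper":255}
    - {"x":0,"y":-1.2,"z":-2,"roll":0,"gripper":255}
    - {"x":0,"y":-3.5,"z":0,"roll":0,"gripper":255}
    - {"x":0,"y":-3.5,"z":0,"roll":0,"gripper":255}
    - {"x":0,"y":-3.5,"z":0,"roll":0,"gripper":255}
    - {"x":0,"y":-3.5,"z":0,"roll":0,"gripper":255}
    - {"x":0,"y":-3.5,"z":1,"roll":0,"gripper":255}
    - {"x":0,"y":-2.5,"z":2,"roll":0,"gripper":255}
    - {"x":0,"y":-1,"z":2,"roll":0,"gripper":255}

```text
t: 13.95
tool_pos: [0.4243, 0.1176, 0.1349]
orientation: [0.0, -0.0, 1.0, 0.0]
ft_force: [0.7, 0.4, -2.6]
grip_width: 0.0124
gripper_force: 67.7
```

Request:
servo_tool:
  deltas:
    - {"x":0,"y":0,"z":2,"roll":0,"gripper":255}
    - {"x":0,"y":0,"z":1.5,"roll":0,"gripper":255}
    - {"x":0,"y":0,"z":1,"roll":0,"gripper":255}
    - {"x":0,"y":0,"z":0.5,"roll":0,"gripper":255}
    - {"x":0,"y":0,"z":0.3,"roll":0,"gripper":255}
    - {"x":0,"y":0,"z":0,"roll":0,"gripper":255}

```text
t: 14.55
tool_pos: [0.4249, 0.1198, 0.0824]
orientation: [0.0, -0.001, 1.0, -0.0]
ft_force: [-0.4, -0.3, -2.6]
grip_width: 0.0124
gripper_force: 67.6
```

Lowering to contact in small steps, then dragging rearwards to rotate it back.

Request:
servo_tool:
  deltas:
    - {"x":0,"y":0,"z":0.3,"roll":0,"gripper":255}
    - {"x":0,"y":0,"z":0.3,"roll":0,"gripper":255}
    - {"x":0,"y":0,"z":0,"roll":0,"gripper":255}

```text
t: 14.85
tool_pos: [0.4247, 0.1196, 0.0761]
orientation: [-0.0, -0.001, 1.0, -0.0]
ft_force: [0.7, 0.4, -2.4]
grip_width: 0.0121
gripper_force: 67.6
```

Request:
servo_tool:
  deltas:
    - {"x":0,"y":0,"z":0.2,"roll":0,"gripper":255}
    - {"x":0,"y":0,"z":0.2,"roll":0,"gripper":255}
    - {"x":0,"y":0,"z":0.1,"roll":0,"gripper":255}
    - {"x":0,"y":0,"z":0,"roll":0,"gripper":255}

```text
t: 15.25
tool_pos: [0.4258, 0.1198, 0.0726]
orientation: [0.001, -0.001, 1.0, 0.0]
ft_force: [-2.5, -3.6, 14.1]
grip_width: 0.0123
gripper_force: 69.8
```

Request:
servo_tool:
  deltas:
    - {"x":-0.3,"y":0,"z":0.1,"roll":0,"gripper":255}
    - {"x":-0.3,"y":0,"z":0,"roll":0,"gripper":255}
    - {"x":-0.3,"y":0,"z":0,"roll":0,"gripper":255}
    - {"x":-0.3,"y":0,"z":0,"roll":0,"gripper":255}
    - {"x":-0.3,"y":0,"z":0,"roll":0,"gripper":255}

```text
t: 15.75
tool_pos: [0.4389, 0.1193, 0.0723]
orientation: [-0.001, -0.001, 1.0, -0.0]
ft_force: [-12.8, 4.9, 31.0]
grip_width: 0.012
gripper_force: 77.1
```

Run:
```python
from h import *
st()
p=get_image('scene')
for n in('scoop_grip','scoop_lip'):
    for l in landmark_of(n,p)[:2]: print(n,np.round(l['centre']),round(l['score'],2),depth(p,l['centre']))
```

```text
{'t': 15.75, 'joints': [0.7004, 0.1739, -0.6674, -0.0005, -0.7308, -2.2688], 'tool_pos': [0.4389, 0.1193, 0.0723], 'orientation': [-0.0006, -0.001, 1.0, -0.0003], 'ft_force': [-12.8073, 4.9036, 31.0366], 'grip_width': 0.012, 'gripper_force': 77.0555}
scoop_grip [249. 325.] 0.95 [0.44254303 0.13710259 0.09607245]
scoop_lip [287. 333.] 0.9 [0.43563975 0.12510202 0.00427693]
```

It rotated back to about 26° with the lip on the bench. Easing the load and releasing, so gravity can drop the rear.

Request:
servo_tool:
  deltas:
    - {"x":0,"y":0,"z":-0.2,"roll":0,"gripper":255}
    - {"x":0,"y":0,"z":0,"roll":0,"gripper":150}
    - {"x":0,"y":0,"z":0,"roll":0,"gripper":100}
    - {"x":0,"y":0,"z":0,"roll":0,"gripper":100}
    - {"x":0,"y":0,"z":0,"roll":0,"gripper":100}
    - {"x":0,"y":0,"z":0,"roll":0,"gripper":100}
    - {"x":0,"y":0,"z":0,"roll":0,"gripper":100}

```text
t: 16.6
tool_pos: [0.4398, 0.1196, 0.0722]
orientation: [-0.0, -0.001, 1.0, -0.0]
ft_force: [0.4, -0.4, 0.5]
grip_width: 0.0523
gripper_force: 0.0
```

Run:
```python
from h import *
st()
p=get_image('scene'); cv2.imwrite('pics/s9.png',cv2.resize(p['color'][150:390,180:500],None,fx=2.4,fy=2.4))
for n in('scoop_grip','scoop_lip'):
    for l in landmark_of(n,p)[:2]: print(n,np.round(l['centre']),round(l['score'],2),depth(p,l['centre']))
```

```text
{'t': 16.6, 'joints': [0.6999, 0.1749, -0.6668, 0.0, -0.7293, -2.2689], 'tool_pos': [0.4398, 0.1196, 0.0722], 'orientation': [-0.0001, -0.0009, 1.0, -0.0001], 'ft_force': [0.3766, -0.3527, 0.4536], 'grip_width': 0.0523, 'gripper_force': 0.0}
scoop_grip [240. 313.] 0.7 [0.42846597 0.18255226 0.14640451]
scoop_grip [352. 250.] 0.33 [0.41479352 0.34699018 0.01793899]
scoop_lip [277. 333.] 0.93 [0.44479463 0.11497809 0.01727814]
scoop_lip [346. 224.] 0.28 [0.45696115 0.36764668 0.01671162]
```

View pics/s9.png

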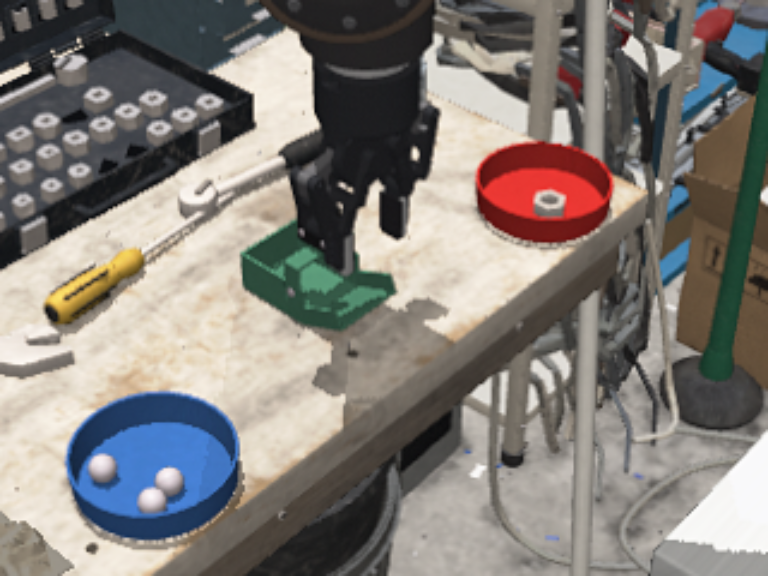

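The scoop sits flat, with its lip at z≈17–20 mm, and the three balls are in the blue dish at (103,468), (169,481) and (152,500). Retreating straight up.

Request:
servo_tool:
  deltas:
    - {"x":0,"y":0,"z":0,"roll":0,"gripper":60}
    - {"x":0,"y":0,"z":-1,"roll":0,"gripper":60}
    - {"x":0,"y":0,"z":-2,"roll":0,"gripper":60}
    - {"x":0,"y":0,"z":-3,"roll":0,"gripper":60}
    - {"x":0,"y":0,"z":-3,"roll":0,"gripper":60}
    - {"x":0,"y":0,"z":-3,"roll":0,"gripper":60}
    - {"x":0,"y":0,"z":0,"roll":0,"gripper":60}
    - {"x":0,"y":0,"z":0,"roll":0,"gripper":60}

```text
t: 17.55
tool_pos: [0.44, 0.1199, 0.1935]
orientation: [0.001, -0.001, 1.0, 0.001]
ft_force: [0.0, -0.1, -0.8]
grip_width: 0.0651
gripper_force: 0.0
```

Run:
```python
from h import *
st()
p=get_image('scene')
for n in('scoop_grip','scoop_lip','ball1_center','blue_dish_floor','red_dish_floor'):
    for l in landmark_of(n,p)[:3]: print(n,np.round(l['centre']),round(l['score'],2),depth(p,l['centre']))
w=get_image('wrist')
for n in('scoop_grip','scoop_lip'):
    for l in landmark_of(n,w)[:1]: print('w',n,np.round(l['centre']),round(l['score'],2),depth(w,l['centre']))
```

```text
{'t': 17.55, 'joints': [0.6999, 0.0205, -0.5072, -0.0002, -1.0405, -2.2689], 'tool_pos': [0.44, 0.1199, 0.1935], 'orientation': [0.0009, -0.0009, 1.0, 0.0009], 'ft_force': [0.0186, -0.0825, -0.7953], 'grip_width': 0.0651, 'gripper_force': 0.0}
scoop_grip [242. 309.] 0.66 [0.4931693  0.12601628 0.07956164]
scoop_lip [275. 333.] 0.81 [0.45048115 0.10815164 0.01334198]
ball1_center [360. 240.] 0.52 [0.41334421 0.37069775 0.01831047]
blue_dish_floor [345. 245.] 0.87 [0.44480723 0.33486806 0.00260478]
red_dish_floor [236. 404.] 0.69 [ 0.42778237 -0.08743468  0.01202751]
w scoop_grip [296. 315.] 0.75 [0.48149182 0.11783382 0.09974267]
w scoop_lip [208. 320.] 0.77 [0.43657026 0.12149188 0.018211  ]
```

The tab top is at z≈0.100 and the lip at about 0.018, so the scoop stands upright. The arm is clear, and handing in.

```bash
python3 -c "
from cell import *
print(close_job())"
```

```text
the job is handed in; nothing more can be done
None
```

The three balls are in the blue dish, the empty scoop stands upright on the bench, and both dishes are where they stood; I tipped the scoop by pivoting it in the pinch against the blue dish's rim, which rocked the dish slightly before it settled back, and handed in at about 17.6 s (no verdict shown).

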